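# Press the soap dish lid shut

### The arm

A 7-joint arm with a two-finger parallel gripper is mounted at the origin on the work surface. World frame = base frame: x ahead of the robot, y to its left, z up, the work surface at z = 0. Lengths are in m, angles in rad, forces in N, time in s.
With the tool pointing down it reaches from about 0.4 to 0.85 m from the base axis. Payload 4.4 kg.
Tool frame: the origin (TCP) lies at the very end of the fingers, on their centre line; the grasp point (between the pads) lies 19 mm behind it (arm.grip_point_offset is the distance from the TCP to the grasp point, in m); x points along the fingers, y is the direction in which the jaws open and shut, and the axes are right-handed (so a half turn about x gives the same grasp; the last joint's range is limited). The gripper opens to 94 mm and grips with 3 to 60 N. Pads are 16 mm wide; open, the fingers measure 119 mm over their backs; the gripper's body (75 mm by 177 mm) begins 78 mm behind the grasp point.
Start: joints at [-1.242, 0.628, 0.038, 1.517, -0.027, 0.996, -0.02], TCP at [0.25, 0.6, 0.205] pointing down, gripper open.
Joint ranges: [-3.06, 3.06], [-0.37, 2.12], [-1.25, 1.32], [0.18, 2.47], [-1.1, 4.24], [0.23, 1.98], [-2.94, 2.94]. Speed limits (rad/s): [2.57, 2.57, 3.14, 3.14, 3.14, 3.14, 3.14].

### API

Orientations are given as a unit quaternion [x, y, z, w].
In Python, from station import status, read_camera, workorder, arm gives the robot as it stands.
- The arm moves only by the shell command python3 -m inch 'ROWS'. ROWS is JSON, a list of rows, each an object of numbers: "jaw": the opening in per cent of the stroke, from 0 (shut) to 100 (fully open); "x", "y", "z": the shift along the world's x, y, z in cm; "wx", "wy", "wz": the turn, a rotation vector about the world's x, y, z in degrees. A call has 1 to 8 rows; each row shifts and turns the commanded pose from where the row before left it; what a row does not reach is not made up. A row lasts 1/8 s, in which the tool goes at most 62.5 mm and 10.7 degrees, less where a joint would pass 70% of its speed; a pose out of reach is approached as far as the arm can. A call is refused whole if a number of a shift passes 6.25 or a number of a turn 10.7, either way. A call with a gripper value outside its range is refused whole. The fingers move at their own pace and stop on an object; the grip force is fixed at half the most. Time passes only in rows, so rows that do not move let the fingers close. It gives the time, the measured TCP pose, the force and the opening at its end, in the units of the state.
- status.observe(): the state, without advancing time (a new reading comes with each control period).
- read_camera(name): name is "scene" or "side" or "wrist"; returns a dict with "color" (420x560x3 uint8, red, green, blue), "camera_matrix" (3x3 intrinsics, pixels), "k1" (the pictures are not rectified: a ray, as slopes to the right and down, at radius r is drawn at 1 + k1 r^2 times it, then the intrinsics apply), "world_from_camera" (4x4, takes a point from camera to world coordinates). Camera axes: x right, y down, z forward; pixel columns grow to the right and rows downward; lengths in m; the calibration is good to about 2 mm. A picture is of the moment at which its call begins. There is no depth.
- workorder.job_done(): hands the job in, once; it reports no verdict.
The state is a dict: "time_s": time; "q": joint angles; "qvel": joint speeds; "tau": joint torques, N m; "tool_pos": TCP position; "tool_rot": TCP orientation; "ft_force": force on the tool from outside, world axes, zero at the start; "wrist_torque": the same for the moment, N m; "opening": opening from 0.0 (shut) to 1.0 (fully open).
Only numpy, scipy, OpenCV 4.12 (cv2) and the standard library are available. Lean on these libraries where they do the work, as an engineer would, in place of code of your own. Each camera call takes 0.05 s, during which the arm holds its last target.

### The job

On the aluminium shelf above the basin stand two lidded steel dishes, both with the lid ajar. With the fingertips, gently press down the lid of the larger, oblong soap dish until it is fully shut, then draw the hand back clear. Do not lift or shove the dish, leave the smaller square dish ajar as it is, and touch nothing else on the shelf (mug, jar, hairbrush, ladle or the shelf itself).

Things in the scene. Friction and masses are not known exactly. Their poses are not given: they have to be found in the camera images.
- soap_dish: The larger dish, loose on the shelf: bare steel, oblong, 80 mm along its x by 110 mm along its y; shut lid's top face 44 mm above the origin. Origin: centre of its underside, on the shelf; z up. Lid hinged along the dish's +x edge (40 mm from the origin), away from the robot; its free edge, at -x, faces the robot. Weighs about 0.3 kg.
- soap_dish_tray (a joint): How far the larger dish has sunk on its soft rubber feet, m: 0 as it stands, at most 0.006. Pressed from above, tray and lid sink straight down together, starting at about 1 to 2 N; 6 mm takes about 10 N, past that it is rigid. It springs back when released.
- soap_dish_lid (a joint): Opening angle of the larger dish's lid, rad: 0 fully shut, positive open (free edge raised). It starts between 0.3 and 0.6. The hinge is stiff and has no spring: the lid stays where it is left, and about 1 N down near the free edge closes it.
- soap_dish_spot (a point): Centre of the dark 20 mm disc on the top face of the larger dish's lid: the place to press. It moves with the lid, 50 mm from the hinge line (free edge: 82 mm), mid-way along the lid's length. With the lid shut it lies 10 mm to the dish's -x of its origin, 44 mm up. The lid is a 3 mm plate, 84 x 114 mm, with a small clip tongue down its free edge.
- small_dish: The smaller dish, loose, to be left alone: same make but square, 64 x 64 mm and 36 mm high when shut; its lid, hinged at its +x edge, is also ajar by 0.3 to 0.6 rad. Origin: centre of its underside.
- small_dish_lid (a joint): Opening angle of the smaller dish's lid, rad; 0 shut. To be left as it is.
- mug: Teal mug, loose, 80 mm high, 72 mm across, handle at its +y. Origin: centre of its underside.
- jar: Small glass jar with a steel cap, loose, 75 mm high, 54 mm across. Origin: centre of its underside.
- shelf: Narrow fixed aluminium shelf, 140 mm along its x by 660 along its y, top face 155 to 190 mm above the work surface, a 13 mm lip along its far (+x) edge. Origin: centre of the top face. Black hairbrush in a spring clip on its +y end, red ladle on a hook on its -y end: both reach 30 to 75 mm past the end, under 30 mm above the top face. Four loose things stand in a row on it, about 150 mm apart, in any order.
- basin: Fixed white basin below the shelf, 360 mm across, 95 mm high, with a 130 mm high tap behind it. Origin: centre of its underside.
Not all that is in view belongs to the job. Leave any pink or purple look-alike of the soap_dish alone.

How it is judged:
On the way, in this order (a step that is already met when the one before it is completed fails the run):
1. the fingers touch the larger dish while its lid is still ajar (contact force between the fingers and soap_dish above 0.15 N and value of joint soap_dish_lid above 0.08 rad).
2. its lid is fully shut (value of joint soap_dish_lid below 0.04 rad), for 0.2 s.
At the end, for the whole second after the job is handed in: The larger dish's lid is shut to within 0.04 rad; the dish is at rest, upright and within 20 mm of where it stood; the smaller dish's lid is still ajar (above 0.22 rad); smaller dish, mug and jar are within 10 mm of where they stood (value of joint soap_dish_lid below 0.04 rad and distance of soap_dish from where it was at the start of the episode below 0.02 m and angle between soap_dish's own z axis and vertical below 0.1 rad and linear speed of soap_dish below 0.02 m/s and value of joint small_dish_lid above 0.22 rad and distance of each of small_dish, mug, jar from where it was at the start of the episode below 0.01 m); the robot touches nothing.
It fails at once if the dish is pressed hard (over 20 N) (contact force between any of the fingers, the arm and soap_dish above 20 N).
It fails at once if the dish is lifted (over 6 mm) (z of soap_dish in the frame of shelf above 0.006 m).
It fails at once if the dish is shoved (over 20 mm) or tipped (distance of soap_dish from where it was at the start of the episode above 0.02 m or angle between soap_dish's own z axis and vertical above 0.2 rad).
It fails at once if the smaller dish, the mug, the jar, or the shelf with its brush and ladle is touched (contact force between any of the fingers, the arm and small_dish above 0.5 N or contact force between any of the fingers, the arm and mug above 0.5 N or contact force between any of the fingers, the arm and jar above 0.5 N or contact force between any of the fingers, the arm and shelf above 0.5 N).
It fails at once if the smaller dish's lid is pressed down, or a bystander is moved over 10 mm (value of joint small_dish_lid below 0.22 rad or distance of any of small_dish, mug, jar from where it was at the start of the episode above 0.01 m).
It also fails if it takes over 35 s, if anything falls off the work surface, if the arm or the gripper's body presses on something with over 40 N, if the wrist force passes 120 N, or if a joint passes its speed limit or range.

## Working session

There is one attempt and no reset: what is moved stays moved. The work goes in short steps, Python scripts to look and compute and a shell command to move; the robot and the scene stay as the last step left them, time stands still between calls to the robot, and variables do not carry over. Pictures are saved under pics/ and viewed, and the job is handed in when it is done.

```bash
ls; mkdir -p pics; cat > h.py <<'E'
import numpy as np, cv2
from station import status, read_camera, workorder, arm
def snap(n,f):
    d=read_camera(n); cv2.imwrite(f'pics/{f}.png',cv2.cvtColor(d['color'],cv2.COLOR_RGB2BGR))
    np.savez(f'pics/{f}.npz',**{k:np.array(v) for k,v in d.items()}); return d
def load(f): return dict(np.load(f'pics/{f}.npz'))
def ray(d,u,v):
    K=d['camera_matrix'];D=np.array([float(d['k1']),0,0,0,0])
    p=cv2.undistortPoints(np.array([[[u,v]]],float),K,D)[0,0]
    T=d['world_from_camera'];return T[:3,3],T[:3,:3]@np.array([p[0],p[1],1])
def atz(d,u,v,z):
    o,r=ray(d,u,v);return o+r*(z-o[2])/r[2]
def tri(L):
    A=np.zeros((3,3));b=np.zeros(3);R=[]
    for d,u,v in L:
        o,r=ray(d,u,v);r=r/np.linalg.norm(r);P=np.eye(3)-np.outer(r,r);A+=P;b+=P@o;R.append((o,P))
    x=np.linalg.solve(A,b);return x,[np.linalg.norm(P@(x-o)) for o,P in R]
def proj(d,X):
    T=np.linalg.inv(d['world_from_camera']);c=(T@np.vstack([np.array(X,float).T,np.ones(len(X))]))[:3].T
    return cv2.projectPoints(c,np.zeros(3),np.zeros(3),d['camera_matrix'],np.array([float(d['k1']),0,0,0]))[0][:,0]
E
python3 - <<'E'
from h import *
for n in ['scene','side','wrist']:
    d=snap(n,n+'0'); print(n,d['world_from_camera'].round(3).tolist(),d['k1'])
print(status.observe())
E
```

```text
pics
scene [[-0.696, 0.575, -0.43, 0.978], [0.718, 0.552, -0.425, 0.491], [-0.007, -0.604, -0.797, 0.952], [0.0, 0.0, 0.0, 1.0]] -0.15691623132417423
side [[0.988, -0.094, 0.119, 0.448], [-0.151, -0.531, 0.834, -0.657], [-0.015, -0.842, -0.539, 0.602], [0.0, 0.0, 0.0, 1.0]] 0.011584267451428173
wrist [[0.384, 0.895, 0.227, 0.184], [0.923, -0.372, -0.095, 0.628], [-0.001, 0.246, -0.969, 0.384], [0.0, 0.0, 0.0, 1.0]] -0.003475057054520161
{'time_s': 0.15, 'q': array([-1.24178931,  0.62911032,  0.03845529,  1.51811372, -0.02699591,
        0.99632186, -0.02001497]), 'qvel': array([ 0.00063317, -0.00011219,  0.00150191, -0.00311058,  0.00178069,
       -0.00058034, -0.00068571]), 'tau': array([ 1.11797497e-03, -5.50087953e+01,  1.14449602e+00, -1.86815250e+01,
       -5.22840803e-02,  2.09547998e-02,  9.42137922e-05]), 'tool_pos': array([0.24979007, 0.59954162, 0.2047885 ]), 'tool_rot': array([ 0.13818824,  0.69346789, -0.13918513,  0.69327757]), 'ft_force': array([ 0.39062113, -0.1046531 , -0.15240465]), 'wrist_torque': array([-0.05979083, -0.00564352,  0.02201405]), 'opening': 1.000988988672003}
```

View pics/scene0.png

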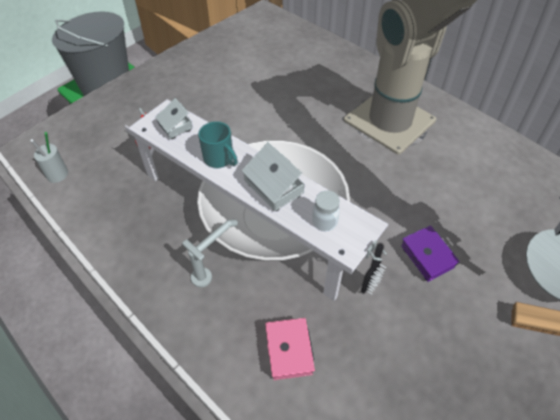

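View pics/side0.png

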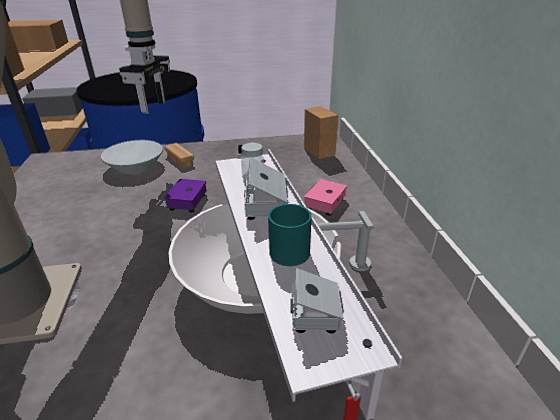

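View pics/wrist0.png

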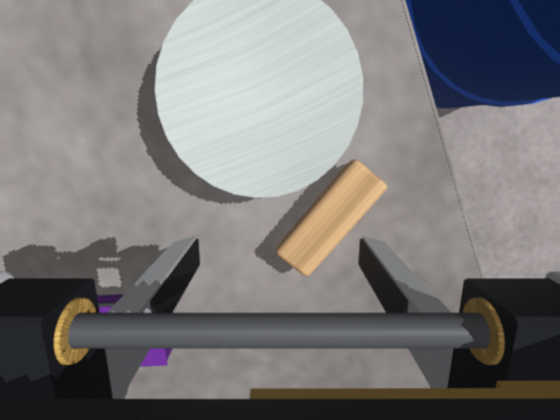

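Scene view. These could be taken for the soap dish:
- grey dish at (273,172), between mug and jar
- grey dish at (174,118), at the ladle end
- pink dish at (285,346), on the table
- purple dish at (428,251), on the table

The grey one at (273,172) looks oblong and larger, so I'll check it in a close crop.

```bash
python3 - <<'E'
from h import *
a=cv2.imread('pics/scene0.png')[100:240,125:335]; b=cv2.imread('pics/side0.png')[140:350,200:360]
cv2.imwrite('pics/ca.png',cv2.resize(a,None,fx=3.8,fy=3.8,interpolation=cv2.INTER_CUBIC))
cv2.imwrite('pics/cb.png',cv2.resize(b[:90,:],None,fx=5,fy=5,interpolation=cv2.INTER_CUBIC))
E
```

```text
(no output)
```

View pics/ca.png

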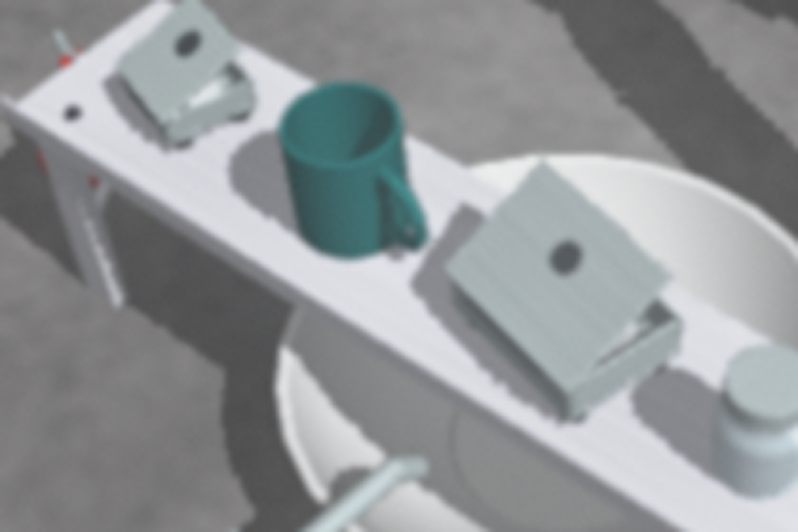

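View pics/cb.png

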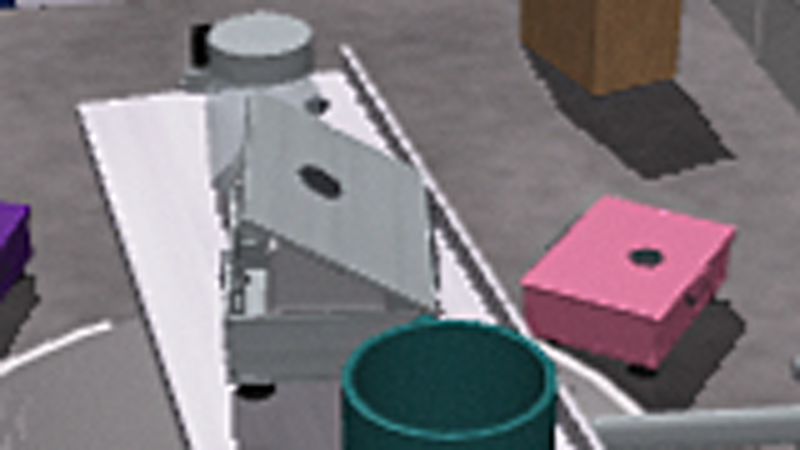

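The crop confirms the choice: the plain steel, oblong lid (about 84 x 114) between mug and jar is the larger dish, with its spot at scene (273.7,167.6) and side (264,176). The square one at the ladle end is the small dish. Next I'll triangulate.

```bash
python3 - <<'E'
from h import *
np.set_printoptions(precision=4,suppress=True)
s,t=load('scene0'),load('side0')
P={}
for n,a,b in [('spot',(273.7,167.6),(264.2,176.2)),('free+y',(301.8,172.9),(250,159)),('free-y',(267.9,142.1),(248,183)),('hinge+y',(275.5,201.3),(285,178)),('hinge-y',(242.6,171),(287.4,202)),('screw+y',(341.8,252),(263.8,160.8)),('screw-y',(144,129.3),(367,343))]:
    P[n],e=tri([(s,*a),(t,*b)]);print(n,P[n],np.array(e))
n=np.linalg.norm
print('len',n(P['free+y']-P['free-y']),n(P['hinge+y']-P['hinge-y']),n(P['free+y']-P['hinge+y']),n(P['free-y']-P['hinge-y']))
for k in ['free','hinge']:
    d=P[k+'+y']-P[k+'-y'];print(k,'yaw deg',np.degrees(np.arctan2(-d[0],d[1])))
d=(P['free+y']+P['free-y']-P['hinge+y']-P['hinge-y'])/2;print(d,np.arctan2(d[2],n(d[:2])),np.degrees(np.arctan2(-d[1],-d[0])))
E
```

```text
spot [0.5277 0.0317 0.2325] [0.0009 0.0009]
free+y [0.5059 0.0903 0.2445] [0.0006 0.0006]
free-y [ 0.4923 -0.0186  0.2474] [0.0004 0.0004]
hinge+y [0.5746 0.0779 0.2007] [0.0045 0.0045]
hinge-y [ 0.5635 -0.0277  0.2044] [0.0014 0.0014]
screw+y [0.5517 0.2418 0.1644] [0.0016 0.0016]
screw-y [ 0.6158 -0.3349  0.1648] [0.0009 0.0009]
len 0.10978167861528386 0.10627714722611636 0.08239193959363794 0.08370234097471525
free yaw deg -7.133102819660812
hinge yaw deg -6.007833721116351
[-0.07    0.0108  0.0434] 0.5501001715544089 -8.740387292475189
```

Every check fits. Shelf top is about 0.164, the lid edges measure 110 x 83 mm, the opening is about 0.55 rad and the dish yaw about -7°. The shut spot should be near (0.520, 0.0325, 0.207). I'll shut the jaws, rise, then cross above everything.

```bash
python3 -m inch '[{"jaw":0,"z":5},{"jaw":0,"z":5},{"jaw":0,"z":3},{"jaw":0,"wz":7.8},{"jaw":0,"wz":7.8,"x":2.4,"y":-5},{"jaw":0,"x":2.4,"y":-5},{"jaw":0,"x":2.4,"y":-5},{"jaw":0,"x":2.4,"y":-5}]' && python3 -m inch '[{"jaw":0,"x":2.4,"y":-5},{"jaw":0,"x":2.4,"y":-5},{"jaw":0,"x":2.4,"y":-5},{"jaw":0,"x":2.4,"y":-5},{"jaw":0,"x":2.4,"y":-5},{"jaw":0,"x":2.4,"y":-5},{"jaw":0},{"jaw":0}]'
python3 - <<'E'
from h import *
for n in ['scene','side','wrist']: snap(n,n+'1')
o=status.observe();print(o['tool_pos'],o['tool_rot'],o['ft_force'])
E
```

```text
[0.24993541 0.59979688 0.20516224] [ 0.13847432  0.69341314 -0.13892534  0.69332736] [-0.10190379 -0.43719943  0.5985631 ]$[0]: bad value
```

```bash
python3 -m inch --help; echo; python3 -m inch '[{"z":5.0}]'; echo; python3 -m inch '[{"jaw":0.0}]'
```

```text
invalid input: not JSON, or not a number
$[0]: bad value
$[0]: bad value
```

```bash
python3 -m inch '[{"jaw":0,"x":0,"y":0,"z":5,"wx":0,"wy":0,"wz":0}]'
```

```text
time_s: 0.42
tool_pos: [0.2488, 0.5974, 0.252]
tool_rot: [0.135, 0.694, -0.142, 0.693]
ft_force: [0.2, 0.5, 0.7]
opening: 0.926
```

All keys are required in every row.

```bash
python3 -m inch '[{"jaw":0,"x":0,"y":0,"z":5,"wx":0,"wy":0,"wz":0},{"jaw":0,"x":0,"y":0,"z":3,"wx":0,"wy":0,"wz":7.8},{"jaw":0,"x":2.4,"y":-5,"z":0,"wx":0,"wy":0,"wz":7.8},{"jaw":0,"x":2.4,"y":-5,"z":0,"wx":0,"wy":0,"wz":0},{"jaw":0,"x":2.4,"y":-5,"z":0,"wx":0,"wy":0,"wz":0},{"jaw":0,"x":2.4,"y":-5,"z":0,"wx":0,"wy":0,"wz":0},{"jaw":0,"x":2.4,"y":-5,"z":0,"wx":0,"wy":0,"wz":0},{"jaw":0,"x":2.4,"y":-5,"z":0,"wx":0,"wy":0,"wz":0}]' && python3 -m inch '[{"jaw":0,"x":2.4,"y":-5,"z":0,"wx":0,"wy":0,"wz":0},{"jaw":0,"x":2.4,"y":-5,"z":0,"wx":0,"wy":0,"wz":0},{"jaw":0,"x":2.4,"y":-5,"z":0,"wx":0,"wy":0,"wz":0},{"jaw":0,"x":2.4,"y":-5,"z":0,"wx":0,"wy":0,"wz":0},{"jaw":0,"x":2.4,"y":-5,"z":0,"wx":0,"wy":0,"wz":0},{"jaw":0,"x":0,"y":0,"z":0,"wx":0,"wy":0,"wz":0},{"jaw":0,"x":0,"y":0,"z":0,"wx":0,"wy":0,"wz":0}]'
python3 - <<'E'
from h import *
for n in ['scene','side','wrist']: snap(n,n+'2')
o=status.observe();print(o['tool_pos'],o['tool_rot'],o['ft_force'])
E
```

```text
time_s: 1.42
tool_pos: [0.3946, 0.2983, 0.3357]
tool_rot: [0.043, 0.706, -0.043, 0.706]
ft_force: [0.8, -0.7, -0.8]
opening: 0.077
time_s: 2.3
tool_pos: [0.5136, 0.0507, 0.3353]
tool_rot: [0.044, 0.706, -0.043, 0.706]
ft_force: [0.9, 0.0, -0.4]
opening: 0.005
[0.51348971 0.05176049 0.33548845] [ 0.04252958  0.70597033 -0.04202976  0.70571285] [ 0.01297554 -0.01657153  0.72197917]
```

View pics/wrist2.png

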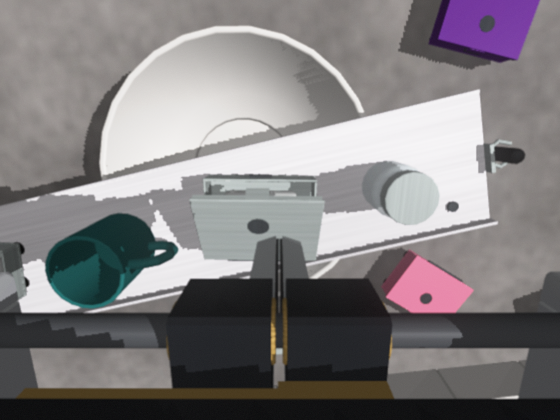

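View pics/side2.png

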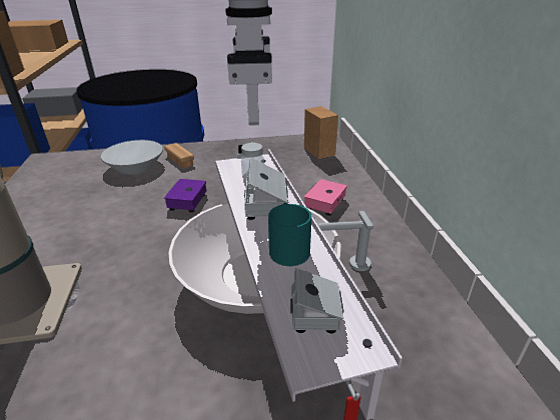

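The wrist picture shows the spot at (258,226), the closed fingertips around (275,245), and the lid square to the jaws. I'll add this view to the spot measurement.

```bash
python3 - <<'E'
from h import *
np.set_printoptions(precision=4,suppress=True)
s,t,w=load('scene0'),load('side0'),load('wrist2')
print(tri([(s,273.7,167.6),(t,264.2,176.2),(w,258,226)]))
for n,p in dict(fm=((267.9,142.1),(248,183),(192,198)),fp=((301.8,172.9),(250,159),(326,200))).items():
    print(n,tri([(s,*p[0]),(t,*p[1]),(w,*p[2])]))
print(proj(w,[status.observe()['tool_pos']]))
E
```

```text
(array([0.5277, 0.0318, 0.2325]), [np.float64(0.000836036675379443), np.float64(0.0008908340873550315), np.float64(0.00011640642415023992)])
fm (array([ 0.4922, -0.0185,  0.2474]), [np.float64(0.0005001007322945447), np.float64(0.0003738070958712455), np.float64(0.00016974270473358975)])
fp (array([0.5068, 0.0921, 0.245 ]), [np.float64(0.001493228658886439), np.float64(0.0015495329417766991), np.float64(0.0018831093812771253)])
[[277.6518 251.2379]]
```

All three views agree within 1 mm, with the spot at (0.5277, 0.0318, 0.2325). I'll line up and go down to just above the lid.

```bash
python3 -m inch '[{"jaw":0,"x":0.6,"y":-1.9,"z":0,"wx":0,"wy":0,"wz":0},{"jaw":0,"x":0,"y":0,"z":-4,"wx":0,"wy":0,"wz":0},{"jaw":0,"x":0,"y":0,"z":-3,"wx":0,"wy":0,"wz":0},{"jaw":0,"x":0,"y":0,"z":-1,"wx":0,"wy":0,"wz":0},{"jaw":0,"x":0,"y":0,"z":0,"wx":0,"wy":0,"wz":0},{"jaw":0,"x":0,"y":0,"z":0,"wx":0,"wy":0,"wz":0}]'
python3 - <<'E'
from h import *
for n in ['side','wrist']: snap(n,n+'3')
o=status.observe();print(o['tool_pos'],o['tool_rot'],o['ft_force'])
a=cv2.imread('pics/side3.png')[100:260,180:380];cv2.imwrite('pics/c3.png',cv2.resize(a,None,fx=3.5,fy=3.5))
E
```

```text
time_s: 3.2
tool_pos: [0.5208, 0.0314, 0.2567]
tool_rot: [0.043, 0.705, -0.043, 0.707]
ft_force: [0.6, -0.1, -0.0]
opening: 0.007
[0.52076201 0.03117636 0.25660102] [ 0.04340169  0.70501075 -0.04308062  0.70655516] [ 0.34162301  0.23484672 -0.29120036]
```

View pics/c3.png

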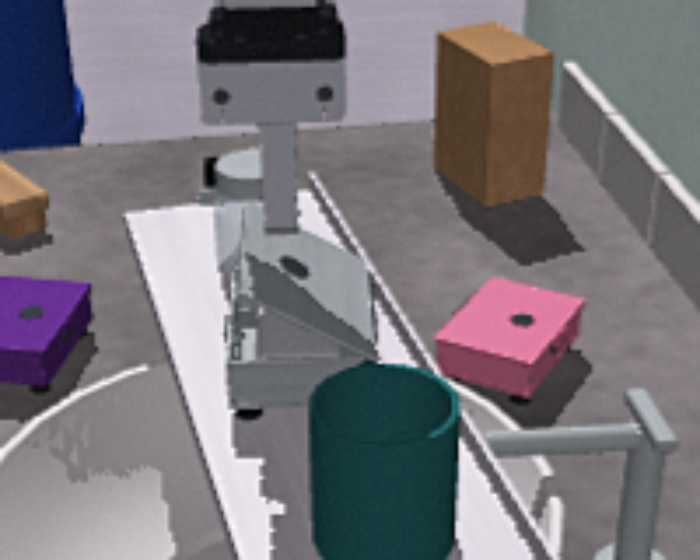

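View pics/wrist3.png

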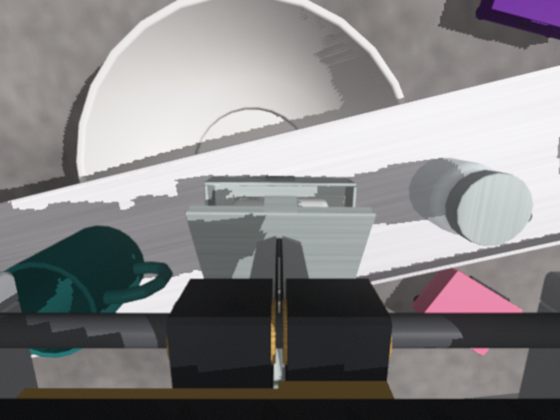

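The fingers hang over the middle of the lid with nothing else near them, and TCP z is 0.2566. I'll go down slowly, watching the force.

```bash
for i in 1 2 3; do :; done; python3 -m inch '[{"jaw":0,"x":0,"y":0,"z":-0.4,"wx":0,"wy":0,"wz":0},{"jaw":0,"x":0,"y":0,"z":-0.4,"wx":0,"wy":0,"wz":0},{"jaw":0,"x":0,"y":0,"z":-0.3,"wx":0,"wy":0,"wz":0},{"jaw":0,"x":0,"y":0,"z":-0.3,"wx":0,"wy":0,"wz":0}]'; python3 -m inch '[{"jaw":0,"x":0,"y":0,"z":-0.3,"wx":0,"wy":0,"wz":0},{"jaw":0,"x":0,"y":0,"z":-0.3,"wx":0,"wy":0,"wz":0}]';  python3 -m inch '[{"jaw":0,"x":0,"y":0,"z":-0.3,"wx":0,"wy":0,"wz":0},{"jaw":0,"x":0,"y":0,"z":-0.3,"wx":0,"wy":0,"wz":0}]'; python3 -m inch '[{"jaw":0,"x":0,"y":0,"z":0,"wx":0,"wy":0,"wz":0}]'
```

```text
time_s: 3.8
tool_pos: [0.52, 0.031, 0.2413]
tool_rot: [0.043, 0.706, -0.043, 0.706]
ft_force: [-0.4, 0.3, 0.4]
opening: 0.007
time_s: 4.05
tool_pos: [0.52, 0.031, 0.2353]
tool_rot: [0.043, 0.706, -0.043, 0.706]
ft_force: [-0.7, -0.3, 0.4]
opening: 0.005
time_s: 4.3
tool_pos: [0.52, 0.031, 0.2293]
tool_rot: [0.043, 0.706, -0.043, 0.706]
ft_force: [0.5, 0.3, 1.7]
opening: 0.007
time_s: 4.42
tool_pos: [0.5199, 0.031, 0.2292]
tool_rot: [0.043, 0.706, -0.043, 0.706]
ft_force: [0.5, 0.4, -0.0]
opening: 0.005
```

```bash
python3 -m inch '[{"jaw":0,"x":0,"y":0,"z":-0.3,"wx":0,"wy":0,"wz":0},{"jaw":0,"x":0,"y":0,"z":-0.3,"wx":0,"wy":0,"wz":0},{"jaw":0,"x":0,"y":0,"z":-0.3,"wx":0,"wy":0,"wz":0}]'; python3 -m inch '[{"jaw":0,"x":0,"y":0,"z":-0.3,"wx":0,"wy":0,"wz":0},{"jaw":0,"x":0,"y":0,"z":-0.3,"wx":0,"wy":0,"wz":0}]'
python3 - <<'E'
from h import *
snap('side','side4')
f=[status.observe()['ft_force'][2] for _ in range(3)];print(f,status.observe()['tool_pos'])
a=cv2.imread('pics/side4.png')[100:260,180:380];cv2.imwrite('pics/c4.png',cv2.resize(a,None,fx=3.5,fy=3.5))
E
```

```text
time_s: 4.8
tool_pos: [0.5199, 0.031, 0.2203]
tool_rot: [0.043, 0.706, -0.043, 0.706]
ft_force: [-0.8, -0.1, 1.9]
opening: 0.005
time_s: 5.05
tool_pos: [0.5199, 0.031, 0.2142]
tool_rot: [0.043, 0.706, -0.043, 0.706]
ft_force: [-0.5, -0.2, 0.1]
opening: 0.005
[np.float64(0.04180004054344888), np.float64(0.04180004054344888), np.float64(0.04180004054344888)] [0.519768   0.0310238  0.21390855]
```

View pics/c4.png

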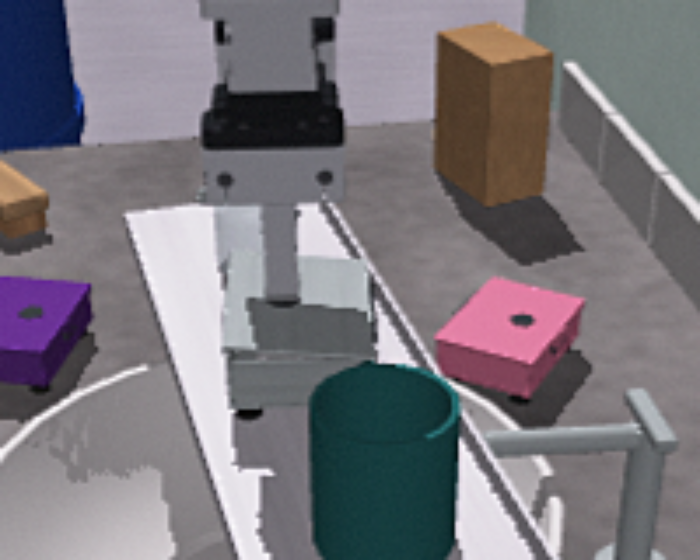

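The lid is almost down with the fingertips on the spot, in the crop at (283,298). From here I'll take finer steps and watch the force.

```bash
python3 -m inch '[{"jaw":0,"x":0,"y":0,"z":-0.2,"wx":0,"wy":0,"wz":0},{"jaw":0,"x":0,"y":0,"z":-0.2,"wx":0,"wy":0,"wz":0},{"jaw":0,"x":0,"y":0,"z":0,"wx":0,"wy":0,"wz":0}]';python3 -m inch '[{"jaw":0,"x":0,"y":0,"z":-0.1,"wx":0,"wy":0,"wz":0},{"jaw":0,"x":0,"y":0,"z":-0.1,"wx":0,"wy":0,"wz":0}]'; python3 -m inch '[{"jaw":0,"x":0,"y":0,"z":-0.1,"wx":0,"wy":0,"wz":0},{"jaw":0,"x":0,"y":0,"z":0,"wx":0,"wy":0,"wz":0}]';python3 -m inch '[{"jaw":0,"x":0,"y":0,"z":0,"wx":0,"wy":0,"wz":0}]'
```

```text
time_s: 5.48
tool_pos: [0.52, 0.031, 0.2103]
tool_rot: [0.043, 0.706, -0.043, 0.706]
ft_force: [-0.2, 0.4, 0.4]
opening: 0.003
time_s: 5.72
tool_pos: [0.5201, 0.031, 0.2085]
tool_rot: [0.043, 0.706, -0.043, 0.706]
ft_force: [0.0, 0.4, 2.3]
opening: 0.005
time_s: 5.98
tool_pos: [0.5201, 0.031, 0.2077]
tool_rot: [0.043, 0.706, -0.043, 0.706]
ft_force: [0.3, -0.1, 3.1]
opening: 0.003
time_s: 6.1
tool_pos: [0.5201, 0.031, 0.2077]
tool_rot: [0.043, 0.706, -0.043, 0.706]
ft_force: [-1.0, -0.6, 2.4]
opening: 0.007
```

```bash
python3 -m inch '[{"jaw":0,"x":0,"y":0,"z":-0.1,"wx":0,"wy":0,"wz":0},{"jaw":0,"x":0,"y":0,"z":0,"wx":0,"wy":0,"wz":0}]';python3 -m inch '[{"jaw":0,"x":0,"y":0,"z":-0.1,"wx":0,"wy":0,"wz":0},{"jaw":0,"x":0,"y":0,"z":0,"wx":0,"wy":0,"wz":0}]'; python3 -m inch '[{"jaw":0,"x":0,"y":0,"z":-0.1,"wx":0,"wy":0,"wz":0},{"jaw":0,"x":0,"y":0,"z":0,"wx":0,"wy":0,"wz":0},{"jaw":0,"x":0,"y":0,"z":0,"wx":0,"wy":0,"wz":0}]'
```

```text
time_s: 6.35
tool_pos: [0.5201, 0.031, 0.2066]
tool_rot: [0.043, 0.706, -0.043, 0.706]
ft_force: [-1.1, -1.0, 4.3]
opening: 0.008
time_s: 6.6
tool_pos: [0.5201, 0.031, 0.2057]
tool_rot: [0.043, 0.706, -0.043, 0.706]
ft_force: [-0.9, 0.2, 5.0]
opening: 0.006
time_s: 6.98
tool_pos: [0.5201, 0.031, 0.2049]
tool_rot: [0.043, 0.706, -0.043, 0.706]
ft_force: [-0.8, -0.4, 7.4]
opening: 0.005
```

The force climbed to about 7 N at roughly 1.5 N/mm. That is the tray spring, so the lid is seated. Now I'll rise and look.

```bash
python3 -m inch '[{"jaw":0,"x":0,"y":0,"z":0.3,"wx":0,"wy":0,"wz":0},{"jaw":0,"x":0,"y":0,"z":0.5,"wx":0,"wy":0,"wz":0},{"jaw":0,"x":0,"y":0,"z":2,"wx":0,"wy":0,"wz":0},{"jaw":0,"x":0,"y":0,"z":5,"wx":0,"wy":0,"wz":0},{"jaw":0,"x":-3,"y":0,"z":5,"wx":0,"wy":0,"wz":0},{"jaw":0,"x":-5,"y":0,"z":0,"wx":0,"wy":0,"wz":0},{"jaw":0,"x":0,"y":0,"z":0,"wx":0,"wy":0,"wz":0},{"jaw":0,"x":0,"y":0,"z":0,"wx":0,"wy":0,"wz":0}]'
python3 - <<'E'
from h import *
for n in ['side','scene','wrist']: snap(n,n+'5')
a=cv2.imread('pics/side5.png')[140:240,220:340];a=cv2.resize(a,None,fx=3.3,fy=4)
b=cv2.imread('pics/scene5.png')[120:220,220:320];b=cv2.resize(b,None,fx=4,fy=4)
cv2.imwrite('pics/c5.png',np.hstack([a,b]))
E
```

```text
time_s: 7.98
tool_pos: [0.4406, 0.0312, 0.3326]
tool_rot: [0.043, 0.705, -0.043, 0.706]
ft_force: [0.1, -0.3, 0.8]
opening: 0.006
```

View pics/c5.png

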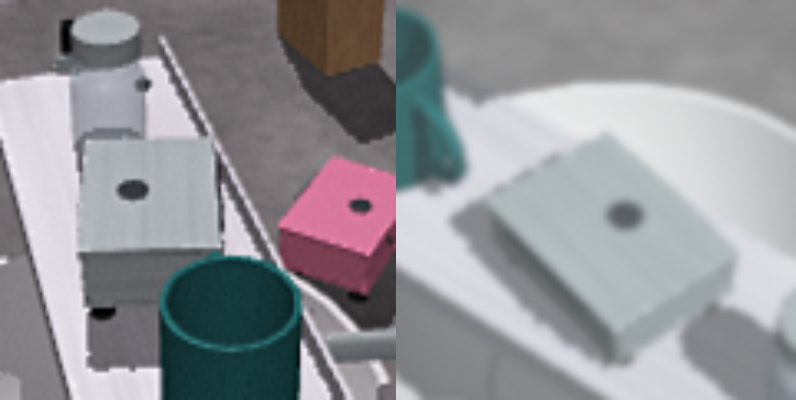

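View pics/side5.png

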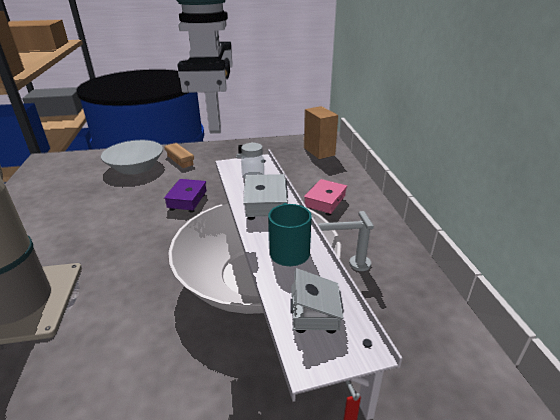

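View pics/wrist5.png

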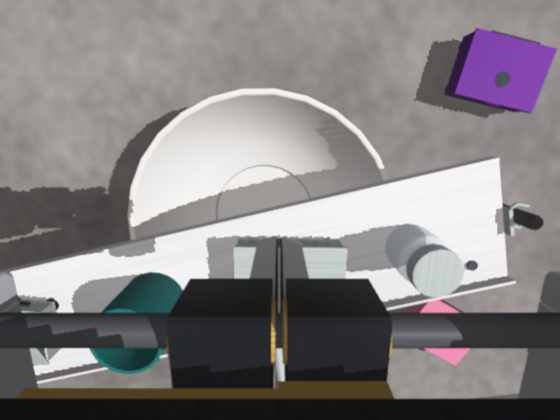

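In both crops the lid looks flush, and the mug, jar and small dish look unmoved. I'll put numbers on the lid angle and the scene changes.

```bash
python3 - <<'E'
from h import *
np.set_printoptions(precision=4,suppress=True)
s,t=load('scene5'),load('side5')
for n,a,b in [('spot',(277.2,173.5),(260,187.2)),('free-y',(273,153.2),(243.6,202.5)),('free+y',(305.2,183),(245.8,175)),('hinge-y',(243,168.2),(287.9,202.5)),('hinge+y',(274,202.5),(284.5,174.5))]:
    print(n,*tri([(s,*a),(t,*b)]))
for c,box in [('side',dict(small=(290,265,345,332),mug=(268,222,312,265))),('scene',dict(small=(155,98,195,140),mug=(198,122,238,167),jar=(312,190,342,232)))]:
    a,b=load(c+'0')['color'].astype(np.uint8),load(c+'5')['color'].astype(np.uint8)
    for k,(x,y,X,Y) in box.items():
        r=cv2.matchTemplate(b[y-6:Y+6,x-6:X+6],a[y:Y,x:X],cv2.TM_CCOEFF_NORMED);m=cv2.minMaxLoc(r);print(c,k,np.array(m[3])-6,round(m[1],3))
E
```

```text
spot [0.5186 0.0328 0.2074] [np.float64(0.0007200146024527707), np.float64(0.0007200146024525147)]
free-y [ 0.481  -0.0166  0.2052] [np.float64(0.0005553175454551681), np.float64(0.0005553175454552845)]
free+y [0.4956 0.0926 0.2062] [np.float64(0.00018918008871033124), np.float64(0.00018918008871024905)]
hinge-y [ 0.5614 -0.0316  0.2068] [np.float64(0.0038203095740728843), np.float64(0.003820309574073123)]
hinge+y [0.5777 0.0812 0.2057] [np.float64(0.0007317882181655415), np.float64(0.0007317882181657543)]
side small [0 0] 0.999
side mug [0 0] 0.99
scene small [0 0] 0.967
scene mug [0 0] 0.962
scene jar [0 0] 1.0
```

The free edge is at 0.2057 and the hinge at 0.2062, so the lid is level. The spot is where predicted to within about 2 mm, and the bystanders show no shift. The hand is clear.

```bash
python3 -c "
from station import workorder;print(workorder.job_done())"
```

```text
the job is handed in; nothing more can be done
None
```

I shut the larger dish's lid, drew the hand back clear and handed the job in; it reports no verdict. With the jaws closed, I pressed straight down on the dark spot until the force reached about 7 N.

My last checks, from the cameras:
- **Lid:** free edge and hinge edge are level at 0.2057 and 0.2062 m, so the angle is about 0 (±0.02 rad).
- **Larger dish:** the spot ended within about 2 mm of the predicted shut position, so the dish barely moved.
- **Bystanders:** image matching showed no shift of the small dish, mug or jar, and the small dish's lid is still ajar.
- **Hand:** it stands clear at z = 0.33 m, with only noise on the force reading.

The first few move calls were refused because some row keys were missing; the arm did not move on those. One corner (hinge, -y) triangulated poorly, about 4 mm off between views. No other check disagreed.

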